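Proof machined links in a check nest with a toggle clamp

TASK

Proof the machined aluminium links: take every link out of the compartment bin and lay each one flat in its own channel of the grey check nest, then swing the toggle clamp handle right over centre until it stands shut, so that the pads press on all the links; let go of it and leave it locked for five seconds. Then swing the clamp fully back open and lay all the links flat in the plywood tray, none on top of another. Leave everything else on the bench where it is.

Things in the scene. Friction and masses are not known exactly. Their poses are not given: they have to be found in the camera images.
- link1_mid (a point): loose machined aluminium link (dog-bone), 104 mm long, 38 mm tall: two upright round bosses 32 mm in diameter, 72 mm apart along its x, joined by a straight web 20 mm wide in y and 38 mm tall whose sides are clear for 40 mm in the middle; 0.22 kg. All links are alike; two or three are present (None if absent), each starting upright in its own compartment of the bin, roughly along the bin's x. This point is its centre, 19 mm above its underside; z up
- link2_mid (a point): loose machined aluminium link (dog-bone), 104 mm long, 38 mm tall: two upright round bosses 32 mm in diameter, 72 mm apart along its x, joined by a straight web 20 mm wide in y and 38 mm tall whose sides are clear for 40 mm in the middle; 0.22 kg. All links are alike; two or three are present (None if absent), each starting upright in its own compartment of the bin, roughly along the bin's x. This point is its centre, 19 mm above its underside; z up
- link3_mid (a point): loose machined aluminium link (dog-bone), 104 mm long, 38 mm tall: two upright round bosses 32 mm in diameter, 72 mm apart along its x, joined by a straight web 20 mm wide in y and 38 mm tall whose sides are clear for 40 mm in the middle; 0.22 kg. All links are alike; two or three are present (None if absent), each starting upright in its own compartment of the bin, roughly along the bin's x. This point is its centre, 19 mm above its underside; z up
- link4_mid (a point): loose machined aluminium link (dog-bone), 104 mm long, 38 mm tall: two upright round bosses 32 mm in diameter, 72 mm apart along its x, joined by a straight web 20 mm wide in y and 38 mm tall whose sides are clear for 40 mm in the middle; 0.22 kg. All links are alike; two or three are present (None if absent), each starting upright in its own compartment of the bin, roughly along the bin's x. This point is its centre, 19 mm above its underside; z up
- seat1 (a point): left-hand (+y) channel of the grey check nest (fixed): centre of the channel's floor, 14 mm above the table; x runs along the channel and away from the robot towards the clamp pivot, y across to the next channel. The channel holds one link lengthwise: 39 mm wide and 113 mm long between ribs 8 mm high; channels are 72 mm apart
- seat2 (a point): middle channel of the grey check nest (fixed): centre of the channel's floor, 14 mm above the table; x runs along the channel and away from the robot towards the clamp pivot, y across to the next channel. The channel holds one link lengthwise: 39 mm wide and 113 mm long between ribs 8 mm high; channels are 72 mm apart
- seat3 (a point): right-hand (-y) channel of the grey check nest (fixed): centre of the channel's floor, 14 mm above the table; x runs along the channel and away from the robot towards the clamp pivot, y across to the next channel. The channel holds one link lengthwise: 39 mm wide and 113 mm long between ribs 8 mm high; channels are 72 mm apart
- pivot (a point): pivot of the toggle clamp, at the nest's far side, 105 mm along the nest's +x from the middle seat, 75 mm above the table; axes as for the seats. Open, a T-shaped steel arm stands straight up from it: its 172 mm crossbar (along y) has its top about 190 mm above the table and three spring rubber pads that reach 30 mm towards the robot; shut, the arm lies level above the nest with one pad pressing on the middle of each link's top
- grip (a point): centre of the clamp handle's red grip bar, 20 mm in diameter, along the nest's y, on two side rods 74 mm apart (clear) that hinge at the pivot; 115 mm from the pivot. Open, the handle leans 0.96 rad from vertical towards the nest's +x; closing swings it up and over towards -x to a lean of 0.34 rad. Pinched from above between the rods, across the nest's x, it can be led round: it turns in the fingers
- clamp (a joint): handle angle, rad: 0 fully open against its stop (start), 1.30 fully shut; the lean towards +x from vertical is 0.96 minus this. An over-centre spring has its dead centre at 0.65: left on either side of it, the handle swings on to that end by itself, damped, and stays there; leading it takes up to about 8 N at the grip bar. The arm turns 1.21 times as far as the handle, the same way. A handle left at the end shut on links reads about 1.3
- bin: fixed grey bin, 262 (x) by 186 (y) mm, walls and dividers 20 mm high, floor 5 mm thick, four compartments of about 123 by 85 mm (centres at x +-64, y +-46 mm); origin at the centre of its underside on the table. It stands on the left or the right of the nest
- tray_in (a point): centre of the inner floor (5 mm above the table) of the fixed empty plywood tray, 250 (x) by 190 (y) mm, walls 5 mm thick and 14 mm high; on the other side of the nest from the bin; axes along its sides, z up
- driver: bystander, leave alone: red-handled screwdriver lying flat, 170 mm; origin on its underside
- knurl: bystander, leave alone: black knurled hand knob standing on end, 42 mm across, 45 mm tall; origin on its underside
- tape: bystander, leave alone: roll of yellow tape lying flat, 90 mm across, 20 mm tall; origin on its underside
- caliper: bystander, leave alone: steel caliper lying flat, 190 mm; origin on its underside
- bottle: bystander, leave alone: white bottle, 56 mm across, 150 mm tall; origin on its underside
- mug: bystander, leave alone: white mug, 76 mm across, 90 mm tall; origin on its underside
Things that resemble listed ones, but are neither listed nor needed, are in the scene too. Leave any pink or purple look-alike of the part that bears link2_mid alone.

How it is judged:
By the outcome, as a careful person would: the job done as asked, in the order asked, and still so for the second after the job is handed in, with the robot touching nothing.
Of link1, link2, link3, link4 only 2 to 3 are there at a start; the rules pass over those that are not, and their reading is None.
At some moment in a run one of link1, link2, link3, link4 may be knocked a few centimetres aside while the robot is not near it.
It also fails if it takes over 210 s, if anything falls off the work surface, if the arm or the gripper's body presses on something with over 40 N, if the wrist force passes 120 N, or if a joint passes its speed limit or range.

ROBOT

A 6-joint arm with a two-finger parallel gripper is mounted at the origin on the work surface. World frame = base frame: x ahead of the robot, y to its left, z up, the work surface at z = 0. Lengths are in m, angles in rad, forces in N, time in s.
With the tool pointing down it reaches from about 0.275 to 0.75 m from the base axis. Payload 10.2 kg.
Tool frame: the origin (TCP) lies between the finger pads; the fingertips stand 17 mm ahead of it and the grasp point (between the pads) lies 2 mm behind it; z points along the fingers, y is the direction in which the jaws open and shut (so a half turn about z gives the same grasp; the last joint's range is limited). The gripper opens to 85 mm and grips with 20 to 120 N. Pads are 22 mm wide; open, the fingers measure 114 mm over their backs; the gripper's body (76 mm by 85 mm) begins 54 mm behind the grasp point. The pads swing forward as they close: fully open they stand 13 mm farther back than shut.
Start: joints at [0.982, 0.313, 1.498, -0, 1.331, -0.223], TCP at [0.188, 0.49, 0.248] pointing down, gripper open.
Joint ranges: [-2.94, 2.94], [-0.97, 2.17], [0.19, 2.56], [-1.23, 4.37], [0.02, 3.11], [-2.88, 2.88]. Speed limits (rad/s): [2.39, 2.39, 3.01, 3.14, 3.14, 3.14].

INTERFACE

Orientations are given as a rotation vector (axis times angle).
In Python, from bench import bot gives the robot as it stands. Calls block until the motion is done:
- bot.move_pose(position, orientation): joint-space move of the TCP to a pose.
- bot.move_l(position, frame=None, v=0.15, guard=None): straight line of the TCP; frame=None keeps the orientation; v is the mean speed in m/s. With guard (N) it stops when the force on the tool has changed by that much, and returns True; else False.
- bot.move_joints(angles): joint-space move.
- bot.command_gripper(opening, f_grip=None): opening from 0.0 (shut) to 1.0 (fully open); f_grip is the grip in N (None keeps the last); returns when the fingers have stopped.
- bot.hold(seconds).
- bot.ik(position, orientation): joint angles nearest the present ones, or None.
- bot.state(): the state.
- bot.get_image(name): name is "side" or "top"; returns a dict with "pixels" (384x512x3 uint8, blue, green, red), "z_map" (384x512 float32, m along the optical axis (not along the pixel's ray), 0 where there is no reading), "K" (3x3 intrinsics, pixels), "R" (3x3) and "t" (3): a world point X has camera coordinates R X + t. Camera axes: x right, y down, z forward; pixel columns grow to the right and rows downward; lengths in m; the calibration is good to about 2 mm. A picture is of the moment at which its call begins.
A pose or a line that the arm cannot do raises bot.IKError and nothing moves.
- bot.sign_off(): hands the job in, once; it reports no verdict.
The state is a dict: "clock": time; "joint_positions": joint angles; "joint_vel": joint speeds; "joint_torque": joint torques, N m; "tool_pos": TCP position; "ee_rot": TCP orientation; "wrist_force": force on the tool from outside, world axes, zero at the start; "torque": the same for the moment, N m; "grip_width": opening from 0.0 (shut) to 1.0 (fully open).
Only numpy, scipy, OpenCV 4.12 (cv2) and the standard library are available. Lean on these libraries where they do the work, as an engineer would, in place of code of your own. Each camera call takes 0.05 s, during which the arm holds its last target. There are 200 camera calls.

## Working session

There is one attempt and no reset: what is moved stays moved. The work goes in short steps, each a Python script; the robot and the scene stay as the last script left them, time stands still between calls to the robot, and variables do not carry over. Pictures are saved under pics/ and viewed, about 12 in all and at most 16, crops included, and the job is handed in when it is done.

```bash
mkdir -p pics; ls; python3 - <<'E'
from bench import bot
import cv2,numpy as np
for n in("top","side"):
    d=bot.get_image(n); cv2.imwrite(f"pics/{n}0.png",d["pixels"]); np.savez(f"{n}0.npz",**d)
    print(n,d["K"].tolist(),d["R"].tolist(),d["t"].tolist())
s=bot.state(); print(s)
E
```

```text
pics
top [[432.2488801519098, 0.0, 254.4283625835844], [0.0, 432.2488801519098, 189.64115328075923], [0.0, 0.0, 1.0]] [[0.02051894420818115, -0.99978838464267, 0.0014693067010526793], [-0.9961026618007368, -0.02056934927931314, -0.0857693944464605], [0.08578146700813917, 0.000296317103496173, -0.9963139325102833]] [-0.011540855980064036, 0.5841449725588482, 1.3916771890917363]
side [[384.1195321528703, 0.0, 261.34390426642824], [0.0, 384.1195321528703, 195.06104911876542], [0.0, 0.0, 1.0]] [[-0.7523781081489868, -0.6584734483562434, 0.01843638218276913], [-0.5227916203244781, 0.5798512371294476, -0.6248691579186446], [0.40076939016928187, -0.47977626098973153, -0.7805117778061101]] [0.4148412567353709, 0.3599019491483912, 0.8798976962231392]
{'clock': 0.1, 'joint_positions': array([ 9.81591259e-01,  3.13347651e-01,  1.49831463e+00, -2.29735250e-05,
        1.33097539e+00, -2.23409645e-01]), 'joint_vel': array([-9.09737443e-04, -2.12503309e-03, -1.04033343e-03,  2.85743239e-04,
       -4.62858960e-04, -4.13558172e-05]), 'joint_torque': array([ 1.65368925e-03, -4.12900579e+01, -2.60141015e+01, -1.89347124e-04,
        3.04468354e-03,  5.98760380e-05]), 'tool_pos': array([0.18770057, 0.49009454, 0.24783353]), 'ee_rot': array([-5.71312067e-01, -3.08880859e+00,  1.52152696e-03]), 'wrist_force': array([-0.30051736, -0.55336153, -0.09595417]), 'torque': array([0.05716598, 0.02331386, 0.02954576]), 'grip_width': 1.0016818794826499}
```

View pics/top0.png

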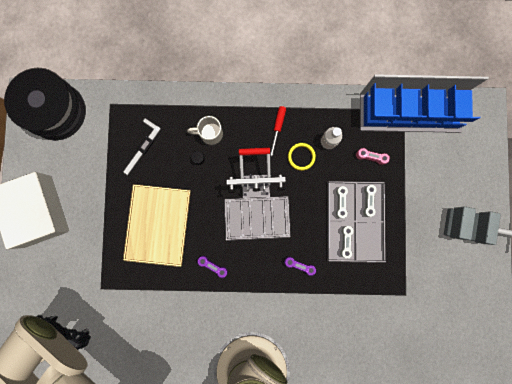

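View pics/side0.png

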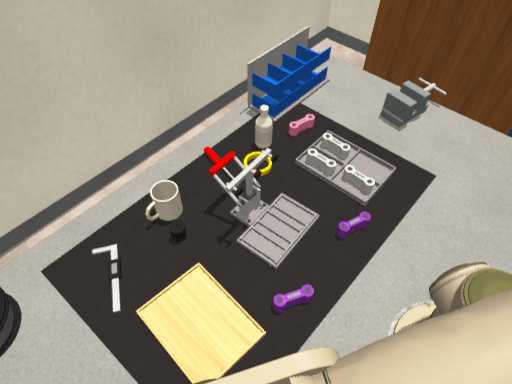

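```bash
cat > h.py <<'E'
import numpy as np,cv2
from bench import bot
def grab(n): return bot.get_image(n)
def cast(d,uv,z):
    uv=np.atleast_2d(np.asarray(uv,float)); p=np.c_[uv,np.ones(len(uv))]@np.linalg.inv(d["K"]).T
    r=p@d["R"]; c=-d["R"].T@d["t"]          # rows: R^T p
    return c+r*((z-c[2])/r[:,2])[:,None]
def proj(d,X):
    q=(np.atleast_2d(X)@d["R"].T+d["t"])@d["K"].T; return q[:,:2]/q[:,2:]
def cloud(d):
    v,u=np.mgrid[:384,:512]; p=np.stack([u,v,np.ones_like(u)],-1)@np.linalg.inv(d["K"]).T
    return (p*d["z_map"][...,None]-d["t"])@d["R"]
def rect(xy):
    (c,s,a)=cv2.minAreaRect((np.asarray(xy)*1000).astype(np.float32)); return np.array(c)/1000,s,a
def blobs(mask,amin=30):
    n,l,st,ce=cv2.connectedComponentsWithStats(mask.astype(np.uint8)); 
    return [(l==i) for i in range(1,n) if st[i,4]>=amin]
E
python3 - <<'E'
from h import *
d=dict(np.load("top0.npz")); P=cloud(d); im=d["pixels"]; Z=P[...,2]
hsv=cv2.cvtColor(im,cv2.COLOR_BGR2HSV); H,S,V=[hsv[...,i].astype(int) for i in range(3)]
def rep(name,m,z,amin=30):
    for b in blobs(m,amin):
        v,u=np.nonzero(b); X=cast(d,np.c_[u,v],z)[:,:2]; c,s,a=rect(X)
        print(name,len(u),"px",u.mean().round(1),v.mean().round(1),"mean",X.mean(0).round(4),"rect",c.round(4),np.round(s,1),round(a,2),"zmed",np.median(Z[b]).round(4))
box=np.zeros((384,512),bool); 
b=box.copy(); b[175:268,322:392]=1
print("table z",np.median(Z[275:290,120:180]), "noise",Z[275:290,120:180].std())
rep("linkV",b&(V>200)&(S<40),0.043); rep("linkZ",b&(Z>0.03),0.043)
rep("bin",b&(V>70),0.02)
t=box.copy(); t[175:275,110:200]=1; rep("tray",t&(V>100)&(S>40),0.014)
n=box.copy(); n[194:245,215:300]=1; rep("nest",n&(V>70),0.022)
rep("red",(S>150)&(V>100)&((H<8)|(H>172)),0.14)
cv2.imwrite("pics/crop0.png",np.vstack([cv2.resize(im[130:270,215:395],None,fx=4,fy=4,interpolation=cv2.INTER_CUBIC)]))
E
```

```text
table z -0.00029104358335459726 noise 0.06772573901385634
linkV 168 px 370.8 200.0 mean [ 0.5568 -0.376 ] rect [ 0.5556 -0.3767] [ 29.5 100.9] 87.42 zmed 0.0418
linkV 174 px 342.6 201.6 mean [ 0.55   -0.2849] rect [ 0.5503 -0.2847] [100.5  29.1] 0.23 zmed 0.0416
linkV 164 px 347.7 241.7 mean [ 0.4215 -0.3018] rect [ 0.4207 -0.3026] [ 29.3 102.5] 87.66 zmed 0.0419
linkZ 252 px 370.2 200.5 mean [ 0.5552 -0.3741] rect [ 0.5555 -0.3735] [ 32.3 100.6] 89.8 zmed 0.0418
linkZ 255 px 342.1 201.7 mean [ 0.5496 -0.2832] rect [ 0.5503 -0.283 ] [100.6  32.4] 0.12 zmed 0.0416
linkZ 258 px 347.0 241.6 mean [ 0.4219 -0.2996] rect [ 0.4223 -0.2996] [29.5 99.8] 87.67 zmed 0.0418
bin 4478 px 355.9 221.6 mean [ 0.487  -0.3334] rect [ 0.4882 -0.335 ] [263.5 185.7] 0.34 zmed 0.0063
tray 4543 px 156.5 225.2 mean [0.4618 0.3192] rect [0.4626 0.3191] [193.8 252.1] 85.15 zmed 0.0043
nest 2777 px 256.8 217.2 mean [ 0.4945 -0.0092] rect [ 0.4983 -0.0082] [147.9 211.9] 3.81 zmed 0.014
red 182 px 279.7 118.2 mean [ 0.7951 -0.0723] rect [ 0.7951 -0.0723] [22.3 78.5] 77.07 zmed 0.0219
red 193 px 253.9 150.9 mean [0.6923 0.0045] rect [0.692  0.0042] [18.4 91.1] 1.19 zmed 0.1481
```

View pics/crop0.png

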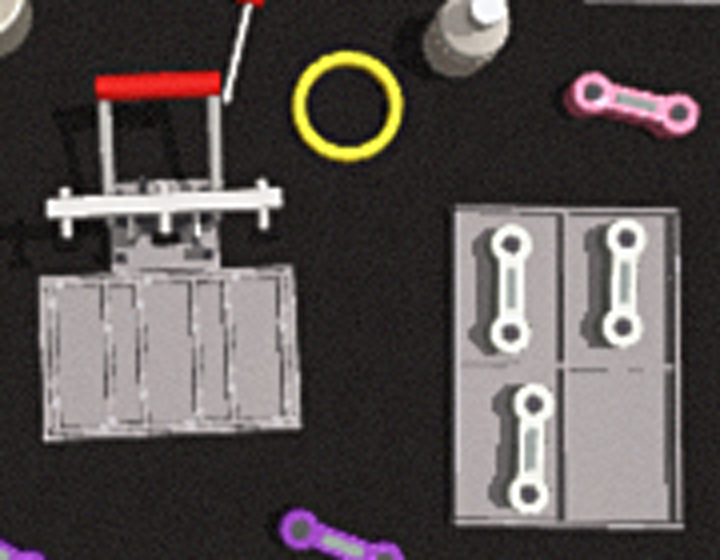

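```bash
python3 - <<'E'
from h import *
T=dict(np.load("top0.npz")); Sd=dict(np.load("side0.npz"))
def masks(d):
    hsv=cv2.cvtColor(d["pixels"],cv2.COLOR_BGR2HSV); return [hsv[...,i].astype(int) for i in range(3)]
H,S,V=masks(T)
def quad(m,z,trim=6):
    # fit 4 side lines to a mask outline, intersect, cast
    v,u=np.nonzero(m); cols=range(u.min()+trim,u.max()-trim); rows=range(v.min()+trim,v.max()-trim)
    top=np.array([(c,v[u==c].min()-.5) for c in cols]); bot=np.array([(c,v[u==c].max()+.5) for c in cols])
    lef=np.array([(u[v==r].min()-.5,r) for r in rows]); rig=np.array([(u[v==r].max()+.5,r) for r in rows])
    def line(p):
        x=cast(T,p,z)[:,:2]; return cv2.fitLine((x*1000).astype(np.float32),cv2.DIST_HUBER,0,.01,.01).ravel()
    return [line(p) for p in (top,bot,lef,rig)]
def show(n,L):
    dirs=[]; 
    for l in L:
        a=np.degrees(np.arctan2(l[1],l[0])); dirs.append(round(float((a+45)%90-45),2))
    def X(a,b):
        A=np.array([[a[0],-b[0]],[a[1],-b[1]]]); t=np.linalg.solve(A,b[2:]-a[2:]); return a[2:]+t[0]*a[:2]
    q=[X(L[i],L[j]) for i in(0,1) for j in(2,3)]
    print(n,"angles",dirs,"centre",np.mean(q,0).round(1),"sides",[round(float(np.linalg.norm(q[i]-q[j])),1) for i,j in((0,1),(2,3),(0,2),(1,3))])
def reg(v0,v1,u0,u1,c):
    b=np.zeros(V.shape,bool); b[v0:v1,u0:u1]=1; bl=blobs(b&c,200); return max(bl,key=np.sum)
show("tray",quad(reg(175,275,110,200,(V>100)&(S>40)),.014))
show("bin",quad(reg(170,270,322,392,V>60),.02))
nm=reg(190,245,215,300,V>60); u0=[nm[r].nonzero()[0] for r in range(194,206)]; print([(r+194,x.min(),x.max()) for r,x in enumerate(u0)])
nm2=nm.copy(); nm2[:,238:277]&=(np.arange(384)>205)[:,None]; nm2[:196]=0
show("nest",quad(nm2,.022))
# grip bar from both views
for d,n in((T,"top"),(Sd,"side")):
    H,S,V=masks(d); m=(S>150)&(V>90)&((H<8)|(H>172))
    for b in blobs(m,60):
        v,u=np.nonzero(b); X=cloud(d)[b]; l=cv2.fitLine(np.c_[u,v].astype(np.float32),cv2.DIST_L2,0,.01,.01).ravel()
        print(n,len(u),u.mean().round(2),v.mean().round(2),"rect",cv2.minAreaRect(np.c_[u,v].astype(np.float32)),"zmed",np.median(X,0).round(4))
E
```

```text
tray angles [-4.32, -4.82, -5.05, -4.73] centre [462.7 319.3] sides [192.7, 194.0, 251.1, 252.8]
bin angles [-0.69, -0.5, 0.34, 0.86] centre [ 488.4 -334.5] sides [186.9, 189.2, 264.2, 263.6]
[(194, np.int64(243), np.int64(269)), (195, np.int64(243), np.int64(269)), (196, np.int64(242), np.int64(287)), (197, np.int64(242), np.int64(288)), (198, np.int64(236), np.int64(288)), (199, np.int64(224), np.int64(288)), (200, np.int64(224), np.int64(288)), (201, np.int64(224), np.int64(288)), (202, np.int64(224), np.int64(288)), (203, np.int64(224), np.int64(288)), (204, np.int64(224), np.int64(288)), (205, np.int64(224), np.int64(288))]
nest angles [1.18, 3.73, 4.1, 3.45] centre [478.6  -9.6] sides [212.9, 211.5, 112.9, 103.4]
top 185 279.66 118.33 rect ((279.6764831542969, 118.29412841796875), (7.276068687438965, 25.46624183654785), 14.03624439239502) zmed [ 0.8246 -0.0792  0.0219]
top 200 253.9 150.96 rect ((254.0, 151.0), (6.0, 30.0), 90.0) zmed [0.6903 0.0042 0.1479]
side 394 217.92 159.71 rect ((215.7969512939453, 155.84263610839844), (26.197221755981445, 32.74652862548828), 49.08561706542969) zmed [ 0.696  -0.0305  0.1414]
```

```bash
python3 - <<'E'
from h import *
T=dict(np.load("top0.npz"))
V=cv2.cvtColor(T["pixels"],cv2.COLOR_BGR2GRAY).astype(float)
# subpixel boundary: per column, 50% crossing of grey level
def cross(p,up):
    i=np.argmax(p>60) if up else len(p)-1-np.argmax(p[::-1]>60); j=i-1 if up else i+1
    return i+(60-p[i])/(p[j]-p[i])*(j-i)
top=[(c,190+cross(V[190:215,c],1)) for c in list(range(227,235))+list(range(280,287))]
bot=[(c,225+cross(V[225:250,c],0)) for c in range(230,287)]
lef=[(215+cross(V[r,215:240],1),r) for r in range(203,236)]
rig=[(275+cross(V[r,275:300],0),r) for r in range(201,233)]
L=[cv2.fitLine((cast(T,p,.022)[:,:2]*1000).astype(np.float32),cv2.DIST_HUBER,0,.01,.01).ravel() for p in(top,bot,lef,rig)]
for l in L: print((np.degrees(np.arctan2(l[1],l[0]))+45)%90-45)
def X(a,b):
    t=np.linalg.solve(np.array([[a[0],-b[0]],[a[1],-b[1]]]),b[2:]-a[2:]); return a[2:]+t[0]*a[:2]
q=np.array([X(L[i],L[j]) for i in(0,1) for j in(2,3)]); print(q.round(1),q.mean(0).round(1))
c=q.mean(0)/1000; yaw=np.radians(3.75); x=np.array([np.cos(yaw),np.sin(yaw)])
print("pred grip",c+.1992*x,"seen",cast(T,[253.9,150.96],.1475))
# crossbar top
m=np.zeros(V.shape,bool); m[172:192,222:292]=V[172:192,222:292]>190
for b in blobs(m,40):
    v,u=np.nonzero(b); print("crossbar",len(u),u.mean(),v.mean(),cast(T,[u.mean(),v.mean()],.19),"pred",c+.105*x)
    l=cv2.fitLine((cast(T,np.c_[u,v],.19)[:,:2]*1000).astype(np.float32),cv2.DIST_HUBER,0,.01,.01).ravel();print((np.degrees(np.arctan2(l[1],l[0]))+45)%90-45)
# dark rib edges along channel mid rows
print(V[212:226,218:296].mean(0).round().astype(int))
E
```

```text
4.1395187
3.7969284
3.939808
3.3922043
[[ 553.3  101.1]
 [ 568.7 -111.4]
 [ 417.7   91.8]
 [ 431.7 -119.5]] [492.9  -9.5]
pred grip [0.69162481 0.00354061] seen [[0.69078543 0.00444492 0.1475    ]]
crossbar 284 255.35915492957747 180.46478873239437 [[ 0.59682264 -0.00171529  0.19      ]] pred [ 0.5976265  -0.00262037]
3.745346
[ 35  34  34  34  34  29  44 136 171 123 169 140 169 171 170 169 169 170
 171 170 170 171 167 135 176 147 171 172 172 172 167 107 172 153 170 172
 171 171 172 172 171 170 172 172 159 130 176 152 170 173 173 174 168 103
 175 157 173 172 172 172 172 173 173 174 175 173 142 119 176 160 177 113
  36  30  33  33  34  33]
```

```bash
cat >> h.py <<'E'
from scipy.spatial.transform import Rotation as Ro
NC=np.array([.4926,-.0092]); NY=np.radians(3.75); TC=np.array([.4627,.3192]); TY=np.radians(-4.75)
def ax(a): return np.array([np.cos(a),np.sin(a)]),np.array([-np.sin(a),np.cos(a)])
SEAT=[NC+ax(NY)[1]*k for k in(.072,0,-.072)]
SLOT=[TC+ax(TY)[1]*k for k in(.06,0,-.06)]
def ori(a):
    c,s=np.cos(a),np.sin(a); return Ro.from_matrix(np.array([[-c,-s,0],[-s,c,0],[0,0,-1.]])).as_rotvec()
def links(ztop,lo,hi,d=None):
    """white link tops with centres inside the box lo..hi -> [(x,y,yaw,size,height)]"""
    d=d or grab("top"); hsv=cv2.cvtColor(d["pixels"],cv2.COLOR_BGR2HSV); m=(hsv[...,2]>200)&(hsv[...,1]<40); P=cloud(d); out=[]
    for b in blobs(m,110):
        v,u=np.nonzero(b); X=cast(d,np.c_[u,v],ztop)[:,:2]; c,s,_=rect(X)
        if (c<lo).any() or (c>hi).any() or not 85<max(s)<125: continue
        l=cv2.fitLine((X*1000).astype(np.float32),cv2.DIST_L2,0,.01,.01).ravel(); a=np.arctan2(l[1],l[0]); a=(a+np.pi/2)%np.pi-np.pi/2
        out.append((*(.5*c+.5*X.mean(0)),a,max(s),np.median(P[b][:,2])))
    return out
BIN=(np.array([.34,-.45]),np.array([.64,-.22])); NEST=(np.array([.38,-.14]),np.array([.56,.12])); TRAY=(np.array([.30,.20]),np.array([.62,.43]))
def st():
    s=bot.state(); return f"t={s['clock']:.1f} grip={s['grip_width']:.3f} pos={s['tool_pos'].round(4)} F={s['wrist_force'].round(1)}"
HI=.16
def go(xy,z,a=None,v=.3,guard=None): return bot.move_l([*xy,z],None if a is None else ori(a),v=v,guard=guard)
def pick(x,y,a,floor):
    go((x,y),HI,a); bot.command_gripper(.5,40)
    g=go((x,y),floor+.037,v=.15,guard=15); bot.command_gripper(0,40); print("pick",g,st())
    go((x,y),HI,v=.25); print("lifted",st())
def place(xy,a,floor):
    go(xy,HI,a); g=go(xy,floor+.06,v=.25); g=go(xy,floor+.0375,v=.05,guard=10); print("place",g,st())
    bot.command_gripper(.5); go(xy,HI,v=.25)
E
python3 - <<'E'
from h import *
L=links(.043,*BIN); print(np.round(L,4))
l=min(L,key=lambda l:l[0]); 
bot.move_pose([l[0],l[1],.25],ori(l[2])); print(st())
pick(*l[:3],.005); place(SEAT[2],NY,.014); print(st())
d=grab("top"); print("nest",np.round(links(.052,*NEST,d),4),"want",SEAT[2],NY,"bin",np.round(links(.043,*BIN,d),4))
cv2.imwrite("pics/top1.png",cv2.resize(d["pixels"][120:280,190:400],None,fx=3,fy=3))
E
```

```text
[[ 5.561000e-01 -3.764000e-01 -4.100000e-02  1.008720e+02  4.210000e-02]
 [ 5.502000e-01 -2.848000e-01 -8.800000e-03  1.004793e+02  4.210000e-02]
 [ 4.213000e-01 -3.022000e-01 -4.470000e-02  1.027440e+02  4.210000e-02]]
t=3.0 grip=0.997 pos=[ 0.4216 -0.3017  0.25  ] F=[ 0.2 -0.6 -0.1]
pick False t=5.2 grip=0.222 pos=[ 0.4217 -0.3025  0.0429] F=[-0.9  1.5  6.1]
lifted t=5.9 grip=0.224 pos=[ 0.4208 -0.3016  0.1586] F=[-0.5  0.5 -2.3]
place True t=7.8 grip=0.221 pos=[ 0.4972 -0.081   0.0518] F=[-1.1 -0.3  3.2]
t=8.7 grip=0.503 pos=[ 0.4971 -0.081   0.1598] F=[-0.2  0.4 -0.2]
nest [] want [ 0.49730903 -0.08104584] 0.06544984694978735 bin [[ 5.558000e-01 -3.763000e-01 -4.690000e-02  1.008720e+02  4.160000e-02]
 [ 5.504000e-01 -2.848000e-01 -5.800000e-03  1.004258e+02  4.210000e-02]]
```

View pics/top1.png

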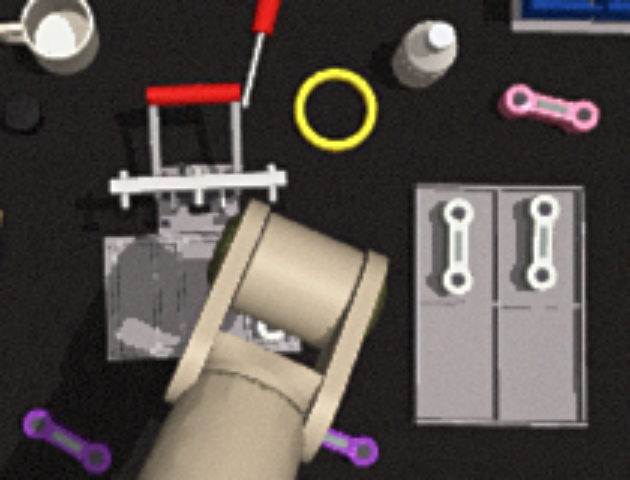

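The view shows two links left in the bin (crop ≈(457,245), (541,242)) and the first in the right channel, mostly under the wrist. Carrying on with the other two.

```bash
python3 - <<'E'
from h import *
for k in(1,0):
    L=links(.043,*BIN); print(np.round(L,3).tolist())
    if not L: break
    l=max(L,key=lambda l:l[1]); pick(*l[:3],.005)
    print("nest",np.round(links(.052,*NEST),4).tolist())
    place(SEAT[k],NY,.014)
bot.move_pose([.35,.40,.30],ori(.3)); print(st())
d=grab("top"); print("nest",np.round(links(.052,*NEST,d),4).tolist(),"want",np.round(SEAT,4).tolist(),NY,"bin",links(.043,*BIN,d))
cv2.imwrite("pics/top2.png",cv2.resize(d["pixels"][120:280,190:400],None,fx=3,fy=3))
E
```

```text
[[0.556, -0.376, -0.045, 100.872, 0.042], [0.55, -0.285, -0.003, 100.426, 0.042]]
pick False t=11.1 grip=0.225 pos=[ 0.551  -0.285   0.0431] F=[0.1 1.3 6.2]
lifted t=11.8 grip=0.222 pos=[ 0.5498 -0.2843  0.1583] F=[-0.1  0.1 -3.8]
nest []
place True t=13.8 grip=0.221 pos=[ 0.4925 -0.0092  0.0519] F=[-1.   0.5  4.9]
[[0.556, -0.376, -0.046, 100.872, 0.042]]
pick False t=17.7 grip=0.224 pos=[ 0.5564 -0.3766  0.0432] F=[-1.1  0.6  6.4]
lifted t=18.3 grip=0.222 pos=[ 0.5554 -0.3758  0.158 ] F=[-0.4  1.3 -2.7]
nest [[0.4979, -0.0824, 0.057, 99.5446, 0.0514], [0.4914, -0.0112, 0.0703, 102.294, 0.051]]
place True t=21.0 grip=0.223 pos=[0.4878 0.0626 0.052 ] F=[-1.4 -0.5  5.2]
t=23.4 grip=0.502 pos=[0.3506 0.3993 0.2992] F=[0.2 0.2 0.5]
nest [[0.4963, -0.0822, 0.0854, 102.4253, 0.0508], [0.4875, 0.061, 0.0696, 102.4103, 0.0514], [0.4915, -0.0104, 0.0598, 102.5591, 0.0511]] want [[0.4879, 0.0626], [0.4926, -0.0092], [0.4973, -0.081]] 0.06544984694978735 bin []
```

View pics/top2.png

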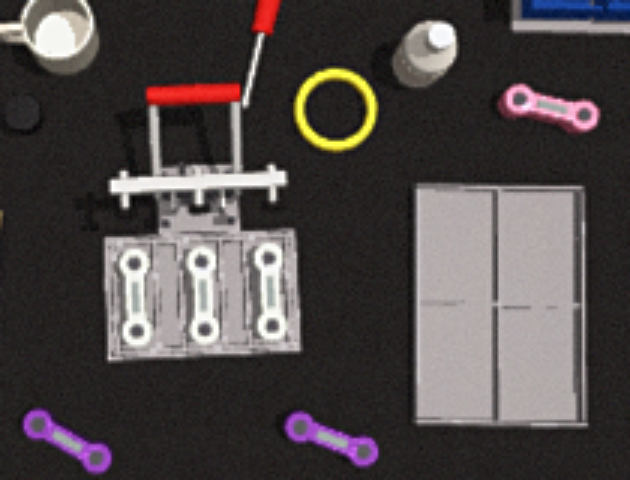

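Three links are seated at crop ≈(134,297), (203,297), (269,293), the bin is empty, and nothing else has moved. Clamp next.

```bash
cat >> h.py <<'E'
PIV=NC+ax(NY)[0]*.105
def gp(h): return np.array([*(PIV+ax(NY)[0]*.115*np.sin(.96-h)), .075+.115*np.cos(.96-h)-.002])
E
python3 - <<'E'
from h import *
for s in(1,-1):
    o=ori(NY+s*np.pi/2); print(s,[None if (q:=bot.ik(p,o)) is None else q.round(2).tolist() for p in(np.array([*gp(0)[:2],.28]),gp(0),gp(.65),gp(1.3),np.array([*gp(1.3)[:2],.28]))])
E
```

```text
1 [None, None, None, [-0.22, 0.45, 1.49, -0.0, 1.21, 2.86], [-0.22, 0.37, 1.34, -0.0, 1.44, 2.86]]
-1 [[-0.16, 0.7, 0.82, -0.0, 1.62, -0.23], [-0.16, 0.77, 1.05, -0.0, 1.32, -0.23], [-0.19, 0.6, 1.24, -0.0, 1.3, -0.25], [-0.22, 0.45, 1.49, -0.0, 1.21, -0.28], [-0.22, 0.37, 1.34, -0.0, 1.44, -0.28]]
```

```bash
cat >> h.py <<'E'
CO=ori(NY-np.pi/2)
def lead(h0,h1,n,v=.06):
    for h in np.linspace(h0,h1,n+1)[1:]:
        bot.move_l(gp(h),v=v); f=bot.state()["wrist_force"]; print(f"h={h:.2f}",f.round(1))
        if np.linalg.norm(f)>50: print("STOP"); return False
    return True
def grabbar(h):
    p=gp(h); bot.move_pose([*p[:2],.29],CO); bot.command_gripper(.6,30)
    print("descend",bot.move_l(p,v=.12,guard=12),st()); bot.command_gripper(0,30); print("gripped",st())
def letgo(h):
    bot.command_gripper(.9); bot.hold(.6); s=bot.state()["tool_pos"]; bot.move_l([s[0],s[1],.29],v=.15); print("released",st())
E
python3 - <<'E'
from h import *
print("nest",np.round(links(.052,*NEST),3).tolist())
grabbar(0); 
if .15<bot.state()["grip_width"]<.35 and lead(0,1.27,12): 
    letgo(1.27)
d=grab("side"); cv2.imwrite("pics/side1.png",d["pixels"][100:300,130:400].repeat(2,0).repeat(2,1))
E
```

```text
nest [[0.497, -0.084, 0.089, 99.677, 0.05], [0.487, 0.061, 0.068, 102.553, 0.051], [0.491, -0.01, 0.064, 102.435, 0.051]]
descend False t=27.0 grip=0.598 pos=[0.6917 0.0038 0.1398] F=[ 0.3 -0.3  0.5]
gripped t=27.4 grip=0.217 pos=[0.6918 0.0038 0.1395] F=[1.4 0.1 1. ]
h=0.11 [ 7.9  0.5 -1.5]
h=0.21 [8.7 0.4 1.8]
h=0.32 [7.7 0.4 5.3]
h=0.42 [9.  1.9 9.6]
h=0.53 [ 8.1  2.2 14.5]
h=0.64 [ 4.1  1.7 13.7]
h=0.74 [ 0.6  1.5 12.4]
h=0.85 [-1.   0.2 10.1]
h=0.95 [-3.  -0.5  7.3]
h=1.06 [-3.  -0.9  3.5]
h=1.16 [-4.9 -2.2 -2.3]
h=1.27 [-2.8 -1.7  0.1]
released t=33.6 grip=0.904 pos=[ 0.5621 -0.0046  0.289 ] F=[-0.7 -0.9  0.1]
```

View pics/side1.png

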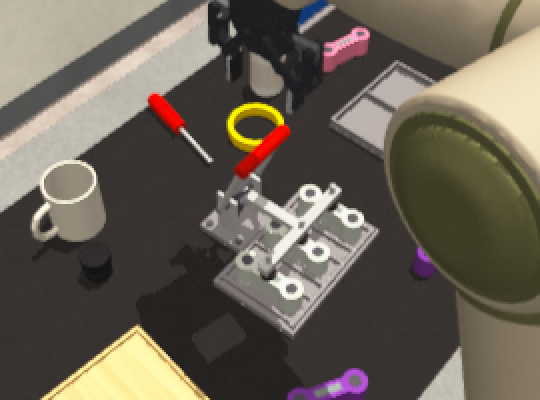

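The side view shows the arm level across all three links and the handle standing up at crop ≈(263,150). I'll move clear, wait out the lock time, and measure the handle.

```bash
python3 - <<'E'
from h import *
def red():
    d=grab("top"); hsv=cv2.cvtColor(d["pixels"],cv2.COLOR_BGR2HSV); m=(hsv[...,1]>150)&(hsv[...,2]>90)&((hsv[...,0]<8)|(hsv[...,0]>172)); m[:136]=0
    b=max(blobs(m,40),key=np.sum); v,u=np.nonzero(b); return cast(d,[u.mean(),v.mean()],.19)[0],np.median(cloud(d)[b],0),d
bot.move_pose([.35,.40,.30],ori(.3))
r=red(); print(r[0].round(4),r[1].round(4),"pred",gp(1.3),st())
bot.hold(6); r=red(); print(r[0].round(4),st())
cv2.imwrite("pics/top3.png",cv2.resize(r[2]["pixels"][120:260,190:310],None,fx=4,fy=4))
E
```

```text
[ 0.559  -0.0046  0.19  ] [ 0.5595 -0.0044  0.1903] pred [ 0.55910628 -0.00484095  0.18141679] t=35.4 grip=0.900 pos=[0.3507 0.3995 0.2999] F=[-1.1 -0.6  0.3]
[ 0.5591 -0.0046  0.19  ] t=41.5 grip=0.905 pos=[0.35 0.4  0.3 ] F=[ 0.6  0.4 -0.3]
```

View pics/top3.png

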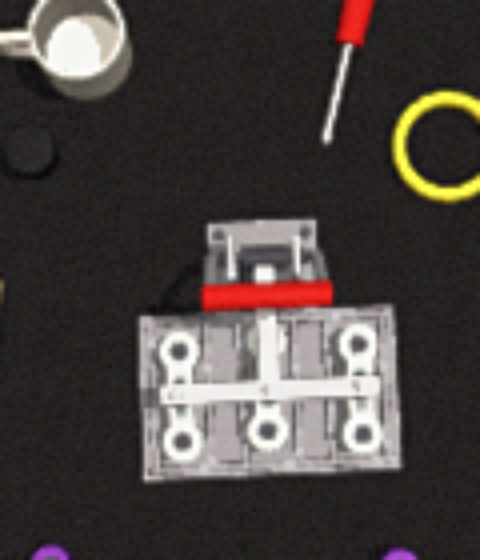

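The pads sit on all three links, and the handle reads 1.30 by position, steady for more than 6 s. Opening again.

```bash
python3 - <<'E'
from h import *
grabbar(1.3)
if .15<bot.state()["grip_width"]<.35 and lead(1.3,.02,12): letgo(.02)
bot.move_pose([.35,.40,.30],ori(.3))
d=grab("top"); hsv=cv2.cvtColor(d["pixels"],cv2.COLOR_BGR2HSV); m=(hsv[...,1]>150)&(hsv[...,2]>90)&((hsv[...,0]<8)|(hsv[...,0]>172)); m[:136]=0
b=max(blobs(m,40),key=np.sum); v,u=np.nonzero(b); print("grip",cast(d,[u.mean(),v.mean()],.1475),gp(0))
print("nest",np.round(links(.052,*NEST,d),4).tolist(),st())
cv2.imwrite("pics/top4.png",cv2.resize(d["pixels"][120:280,110:310],None,fx=3,fy=3))
E
```

```text
descend False t=44.6 grip=0.603 pos=[ 0.5595 -0.0049  0.1822] F=[0.7 0.3 0.1]
gripped t=45.0 grip=0.224 pos=[ 0.5596 -0.0049  0.182 ] F=[2.  0.7 3.1]
h=1.19 [-11.4  -0.9  10.7]
h=1.09 [-10.7   0.3  10. ]
h=0.98 [-8.9  0.3  8.4]
h=0.87 [-5.5 -0.   6.6]
h=0.77 [-3.4 -0.9  3.4]
h=0.66 [-0.8 -0.9  4.4]
h=0.55 [-0.8  1.   2.2]
h=0.45 [1.3 0.2 2.5]
h=0.34 [ 3.6 -0.   0. ]
h=0.23 [ 2.3 -0.2  0.9]
h=0.13 [ 4.3  0.8 -1.2]
h=0.02 [ 5.   0.2 -1.9]
released t=51.6 grip=0.900 pos=[0.6898 0.0038 0.2889] F=[ 0.2  0.6 -1.1]
grip [[0.69084545 0.00453865 0.1475    ]] [0.69138051 0.00382876 0.1389548 ]
nest [[0.4975, -0.0079, 0.0371, 102.1985, 0.0509], [0.4963, -0.0822, 0.0889, 102.4253, 0.051], [0.4873, 0.0609, 0.07, 102.5527, 0.051]] t=53.5 grip=0.899 pos=[0.3507 0.3997 0.2998] F=[ 0.2 -0.2 -0. ]
```

View pics/top4.png

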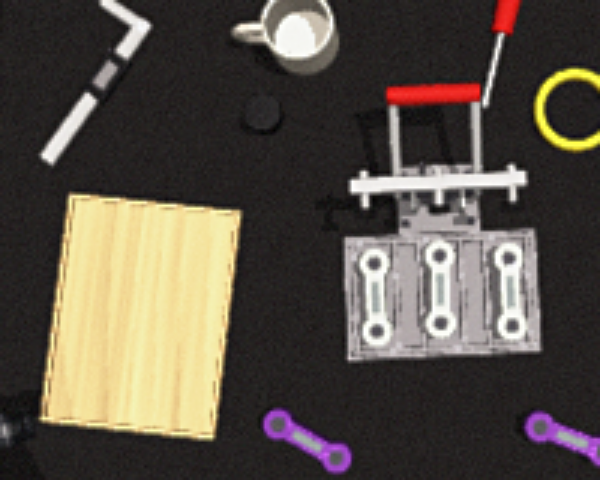

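The clamp is back open (grip within 1 mm of its starting place) and all links are still in their channels, the middle one about 6 mm further along +x. Moving them to the tray.

```bash
python3 - <<'E'
from h import *
bot.move_pose([*SEAT[0],.25],ori(NY)); go((.40,.16),.25,v=.3)
for k in range(3):
    L=links(.052,*NEST); print(np.round(L,3).tolist())
    if not L: print("none"); break
    l=max(L,key=lambda l:l[1]); pick(*l[:3],.014)
    place(SLOT[k],TY,.005)
bot.move_pose([.33,-.25,.30],ori(0)); print(st())
d=grab("top"); print("nest",links(.052,*NEST,d),"tray",np.round(links(.043,*TRAY,d),4).tolist(),"want",np.round(SLOT,4).tolist())
cv2.imwrite("pics/top5.png",d["pixels"])
E
```

```text
[[0.498, -0.008, 0.038, 102.197, 0.051], [0.497, -0.083, 0.073, 99.648, 0.051], [0.487, 0.061, 0.071, 102.42, 0.051]]
pick False t=57.8 grip=0.223 pos=[0.4878 0.061  0.052 ] F=[-1.1  1.3  7.4]
lifted t=58.4 grip=0.226 pos=[0.4865 0.061  0.1587] F=[-0.3 -0.7 -3.3]
place True t=60.6 grip=0.225 pos=[0.4675 0.3791 0.0429] F=[-0.5  0.2  5.5]
[[0.498, -0.008, 0.039, 102.197, 0.051], [0.497, -0.083, 0.071, 99.648, 0.051]]
pick False t=64.5 grip=0.222 pos=[ 0.4982 -0.0079  0.0519] F=[-2.1  0.5  7.1]
lifted t=65.1 grip=0.222 pos=[ 0.497  -0.0078  0.1587] F=[-0.6  0.3 -2.7]
place True t=67.3 grip=0.223 pos=[0.4625 0.3193 0.0429] F=[-0.8  0.5  3.6]
[[0.497, -0.083, 0.071, 99.648, 0.051]]
pick False t=71.3 grip=0.219 pos=[ 0.498  -0.0827  0.052 ] F=[-1.1  1.3  6.9]
lifted t=71.9 grip=0.219 pos=[ 0.4967 -0.0824  0.1587] F=[-0.9 -0.2 -3.2]
place True t=74.2 grip=0.224 pos=[0.4576 0.2595 0.0429] F=[-0.7  0.4  5.6]
t=77.1 grip=0.502 pos=[ 0.3303 -0.2496  0.2998] F=[-0.4 -0.2 -0.1]
nest [] tray [[0.4668, 0.3773, -0.1004, 98.1417, 0.0423], [0.4617, 0.3175, -0.0732, 100.1752, 0.0421], [0.4558, 0.2578, -0.0967, 100.5389, 0.042]] want [[0.4677, 0.379], [0.4627, 0.3192], [0.4577, 0.2594]]
```

View pics/top5.png

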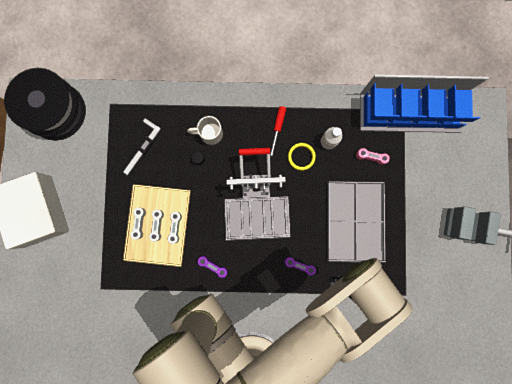

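All three links lie flat in the tray at px ≈(138,224), (156,225) and (175,227). The nest and bin are empty, the clamp is open, and the bystanders sit where they were at the start. Handing in.

```bash
python3 - <<'E'
from h import *
bot.hold(.5); print(np.round(links(.043,*TRAY),3).tolist(),st()); print(bot.sign_off())
E
```

```text
[[0.467, 0.377, -0.098, 98.142, 0.042], [0.462, 0.317, -0.07, 98.035, 0.042], [0.456, 0.258, -0.099, 100.539, 0.042]] t=77.7 grip=0.501 pos=[ 0.33 -0.25  0.3 ] F=[-0.5  1.2 -0.1]
the job is handed in; nothing more can be done
None
```

The job is done and handed in at about 78 s of the 210 s allowed. I laid the three links that were present in their own nest channels and swung the clamp shut. I let go, left it locked for over 6 s, swung it fully open again, and laid the links side by side in the tray.

**Checks:**
- **Clamp shut:** the grip bar sat within 1 mm of where it should be at 1.30 rad and held steady, with a pad on each link.
- **Clamp reopened:** the grip bar was back within about 1 mm of its starting position.
- **Links in the tray:** all three tops read 42 mm high, as expected for links lying flat. The links are about 60 mm apart and within 2 mm of the planned spots.
- **Rest of the bench:** the nest and bin are empty. By eye in the last picture, the bystanders and the pink and purple look-alikes had not moved.

**One discrepancy:** while the clamp was shut or being reopened, the middle link moved about 6 mm along its channel. It stayed flat, and I measured its position again before picking it up. None of the checks failed.

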